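# Hang the drilling template on the jig's twin pins

## Task

Hang the aluminium drilling template on the two steel pins of the drilling jig so that it lies fully home, flat on the wooden blank, then turn the red keeper square across the template's edge so that it cannot lift off, and let go. The pins stand on a sliding bar that somebody has left anywhere along its travel, so feel for them with light pressure and never force the template; leave everything else on the bench where it is.

Things in the scene. Friction and masses are not known exactly. Their poses are not given: they have to be found in the camera images.
- template_grip (a point): centre (half-way up) of the dark wooden grip of the loose drilling template: block 20 (x) x 36 (y) x 46 mm (z), standing on the middle of the plate. 29 mm above the plate's underside, 23 mm below the grip's top. Axes are the template's: z up, y along its length.
- template: the template, 0.2 to 0.45 kg; origin mid underside. Aluminium plate 80 (x) x 244 (y) x 6 mm, flat on the table at the start. Two through slots for the pins centred at x = 0, y = -90 and +90 mm, each 15 (x) by 12.5 mm (y). Windows 43 x 41 mm between grip and slots end at |y| = 60 mm; beyond them it is solid but for the slots. It may be hung either way round.
- jig: drilling jig, fixed. Dark base board 150 (x) x 290 (y) x 18 mm; origin at the centre of its underside, at table height; z up, y along its length. Keeper post, 58 mm high, at x = 62, y = 50 mm. More than 40 N between template and jig spoils the work.
- pin_zero (a point): fixed point of the jig at jig x = 0, y = -16 mm, height 66.5 mm. Two upright steel pins, 10 mm diameter, tips 66.5 mm above the table, chamfered 1.5 mm, 180 mm apart along jig y, stand on a bar that carries both along jig y. The midpoint of their tips lies 4 to 28 mm from this point toward jig +y, clamped (does not give); that distance is not measured, only seen or felt.
- blank_top (a point): centre of the flat top of the pale blank (66 x 136 mm) fixed on the jig, 48 mm above the table. The template's underside lies on it when home; template_grip is then 77 mm above the table. Jig axes.
- keeper (a joint): angle of the red keeper arm about an upright axis at jig x = 62, y = 50 mm; rad, counter-clockwise from above. 0: along jig +y, clear of the template. 1.57: along jig -x, square across the template's edge; stop at 1.6. Starts between -0.5 and 0.1. Stiff (0.06 N m), stays where left. Arm 14 mm wide, 46 mm long, from 60 to 68 mm above the table.
- keeper_knob (a point): centre of the upright black knob on the keeper arm, 40 mm from its axis; cylinder 12 mm diameter, standing from 68 to 96 mm above the table; this point is 81 mm above the table. It turns with the keeper.
- snake_pale: bystander: carved coiled snake, pale wood, about 80 mm across and 65 mm high, loose, standing near the robot's side of the jig
- snake_red: bystander: carved coiled snake, reddish wood, about 70 mm across and 60 mm high, loose, standing beyond the template
- snake_brown: bystander: carved coiled snake, dark brown wood, about 85 mm across and 72 mm high, loose
- gouge: bystander: gouge with wooden handle lying on the table, 200 mm long, loose
- spare_blank: bystander: spare pale wooden blank, 66 x 136 x 30 mm, loose
- brush_cup: bystander: blue ceramic cup, 80 mm wide and 95 mm high, loose

How it is judged:
By the outcome, as a careful person would: the job done as asked, in the order asked, and still so for the second after the job is handed in, with the robot touching nothing.
It also fails if it takes over 64 s, if anything falls off the work surface, if the arm or the gripper's body presses on something with over 40 N, if the wrist force passes 120 N, or if a joint passes its speed limit or range.

## Robot

A 6-joint arm with a two-finger parallel gripper is mounted at the origin on the work surface. World frame = base frame: x ahead of the robot, y to its left, z up, the work surface at z = 0. Lengths are in m, angles in rad, forces in N, time in s.
With the tool pointing down it reaches from about 0.35 to 0.775 m from the base axis. Payload 5.5 kg.
Tool frame: the origin (TCP) lies midway between the tips of the shut fingers; the grasp point (between the pads) lies 19 mm behind it (r.tcp_to_grasp is the distance from the TCP to the grasp point, in m); z points along the fingers, y is the direction in which the jaws open and shut (so a half turn about z gives the same grasp; the last joint's range is limited). The gripper opens to 85 mm and grips with 20 to 120 N. Pads are 22 mm wide; open, the fingers measure 114 mm over their backs; the gripper's body (76 mm by 85 mm) begins 54 mm behind the grasp point. The pads swing forward as they close: fully open they stand 13 mm farther back than shut.
Start: joints at [1.068, 0.313, 0.046, 1.304, 0, 1.431], TCP at [0.204, 0.538, 0.231] pointing down, gripper open.
Joint ranges: [-2.76, 2.76], [-0.86, 1.69], [-1.03, 1.26], [-2.2, 2.34], [-1.47, 1.5], [-3.14, 3.14]. Speed limits (rad/s): [2.57, 2.57, 3.14, 3.14, 3.14, 3.14].

## Interface

Orientations are given as a unit quaternion [x, y, z, w].
In Python, from rig import readout, viewer, r gives the robot as it stands.
- The arm moves only by the shell command python3 -m handwheel 'ROWS' [OPENING]. ROWS is JSON, a list of rows, each a list of 2 entries, a list of its own where there are three numbers: the shift along the tool's x, y, z in m, then the turn about the tool's z in rad. A call has 1 to 8 rows; each row is the pose to reach, as a shift and turn from the pose measured when the call began, along the tool's axes at that moment; what a row does not reach only later rows make up. A row lasts 1/8 s, in which the tool goes at most 62.5 mm and 10.7 degrees, less where a joint would pass 70% of its speed; a pose out of reach is approached as far as the arm can. A call with a gripper value outside its range is refused whole. OPENING is the closure, from -1 (fully open) to 1 (shut), set as the call begins (- or left out, the last holds). The fingers move at their own pace and stop on an object; the grip force is fixed at half the most. Time passes only in rows, so rows that repeat a pose let the fingers close. It gives the time, the measured TCP pose, the force and the opening at its end, in the units of the state.
- readout.state(): the state, without advancing time (a new reading comes with each control period).
- viewer.snapshot(name): name is "scene" or "top"; returns a dict with "image" (480x640x3 uint8, red, green, blue), "mtx" (3x3 intrinsics, pixels), "k1" (the pictures are not rectified: a ray, as slopes to the right and down, at radius r is drawn at 1 + k1 r^2 times it, then the intrinsics apply), "R" (3x3) and "t" (3): a world point X has camera coordinates R X + t. Camera axes: x right, y down, z forward; pixel columns grow to the right and rows downward; lengths in m; the calibration is good to about 2 mm. A picture is of the moment at which its call begins. There is no depth.
- r.close_job(): hands the job in, once; it reports no verdict.
The state is a dict: "time_s": time; "q": joint angles; "qd": joint speeds; "tau": joint torques, N m; "tool_pos": TCP position; "orientation": TCP orientation; "wrist_force": force on the tool from outside, world axes, zero at the start; "wrist_torque": the same for the moment, N m; "gripper_width": finger opening in m.
Only numpy, scipy, OpenCV 4.12 (cv2) and the standard library are available. Lean on these libraries where they do the work, as an engineer would, in place of code of your own. Each camera call takes 0.05 s, during which the arm holds its last target.

## Working session

There is one attempt and no reset: what is moved stays moved. The work goes in short steps, Python scripts to look and compute and a shell command to move; the robot and the scene stay as the last step left them, time stands still between calls to the robot, and variables do not carry over. Pictures are saved under pics/ and viewed, and the job is handed in when it is done.

```bash
ls -la; mkdir -p pics; python3 - <<'E'
from rig import readout, viewer, r
import cv2
s=readout.state()
for k,v in s.items(): print(k,v)
for n in ("scene","top"):
    d=viewer.snapshot(n)
    cv2.imwrite(f"pics/{n}0.png",d["image"][:,:,::-1])
    print(n,d["mtx"],d["k1"],d["R"],d["t"])
E
```

```text
total 12
drwxr-xr-x  3 agent agent 4096 Dec  6 12:22 .
drwxr-xr-x 23 root  root  4096 Dec  6 12:22 ..
drwxr-xr-x  2 agent agent 4096 Dec  6 12:22 pics
time_s 0.0
q [ 1.06840070e+00  3.14015615e-01  4.49687373e-02  1.30360026e+00
 -1.59985378e-05  1.43121086e+00]
qd [ 0.00176605  0.00170064 -0.00242593 -0.0008944   0.00042387  0.00074037]
tau [-8.21970571e-04 -4.80630898e+01  2.98530489e+01  1.96262891e-02
 -2.08869592e-04 -1.98039413e-05]
tool_pos [0.20382353 0.5371097  0.23039603]
orientation [ 1.80411690e-01  9.83590751e-01 -8.80661906e-04 -2.84380649e-04]
wrist_force [ 0.01203553 -0.67365218 -0.37246369]
wrist_torque [-0.00128449 -0.00070005 -0.01738897]
gripper_width 0.0854954390234024
scene [[482.12907417   0.         309.4054997 ]
 [  0.         482.12907417 242.31563173]
 [  0.           0.           1.        ]] -0.11841935181175249 [[ 0.74582638  0.66612326 -0.00477613]
 [ 0.51903764 -0.58560591 -0.62262802]
 [-0.41754394  0.46189341 -0.78250338]] [-0.39275823 -0.24709943  1.67561891]
top [[606.71474803   0.         321.75918847]
 [  0.         606.71474803 237.63811793]
 [  0.           0.           1.        ]] -0.19491995620007022 [[ 0.02591036 -0.99965111 -0.00513037]
 [-0.97898091 -0.02433536 -0.20249486]
 [ 0.20229936  0.01026925 -0.97926989]] [-0.03730562  0.55422303  1.29574757]
```

View pics/scene0.png

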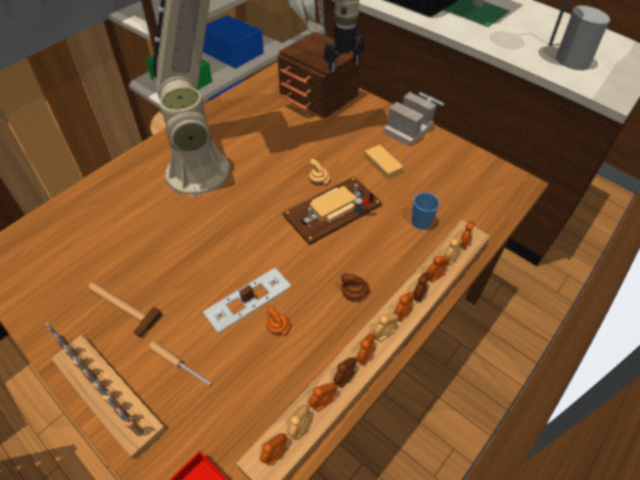

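View pics/top0.png

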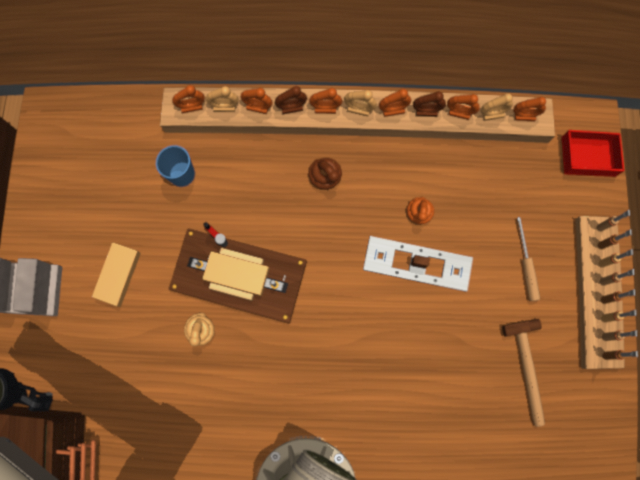

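The top view shows the jig at about (238,275), with the red keeper at (213,233), and the template at (418,264). The pale snake is at (199,330) and the red one at (420,210). I'll zoom in.

```bash
python3 - <<'E'
import cv2,numpy as np
a=cv2.imread("pics/top0.png")
j=cv2.resize(a[220:340,150:320],None,fx=4.5,fy=4.5,interpolation=cv2.INTER_CUBIC)
t=cv2.resize(a[225:305,350:485],None,fx=5.5,fy=5.5,interpolation=cv2.INTER_CUBIC)
cv2.imwrite("pics/zj.png",j);cv2.imwrite("pics/zt.png",t)
b=cv2.imread("pics/scene0.png")
j=cv2.resize(b[165:250,270:400],None,fx=6,fy=6,interpolation=cv2.INTER_CUBIC)
cv2.imwrite("pics/zs.png",j)
E
```

```text
(no output)
```

View pics/zj.png

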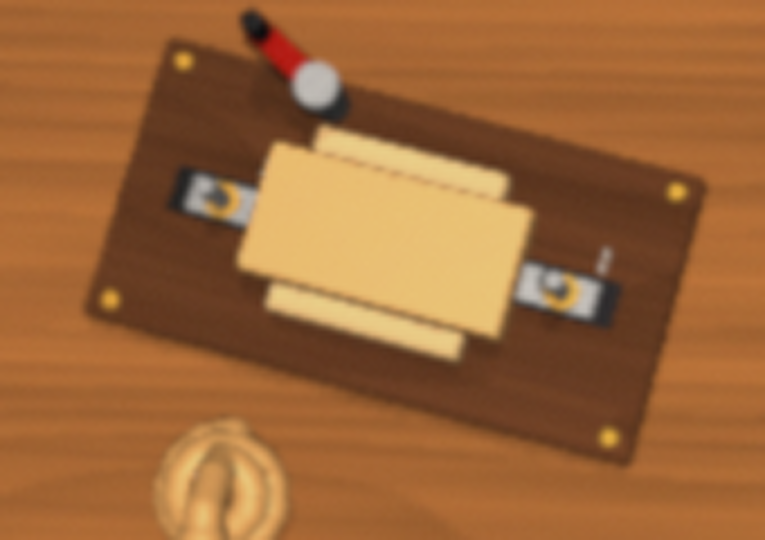

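View pics/zt.png

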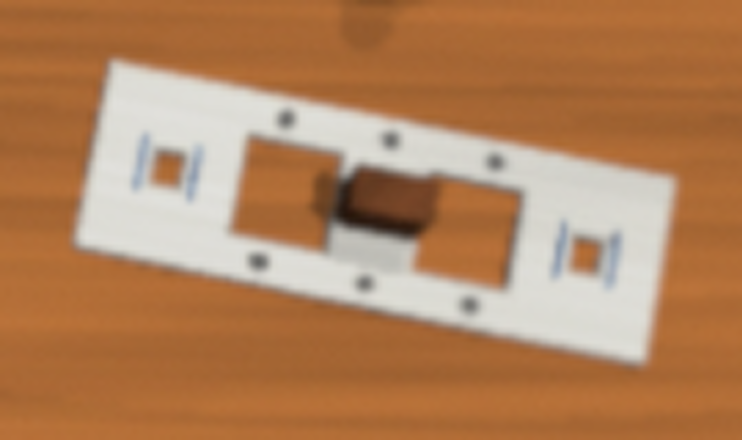

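View pics/zs.png

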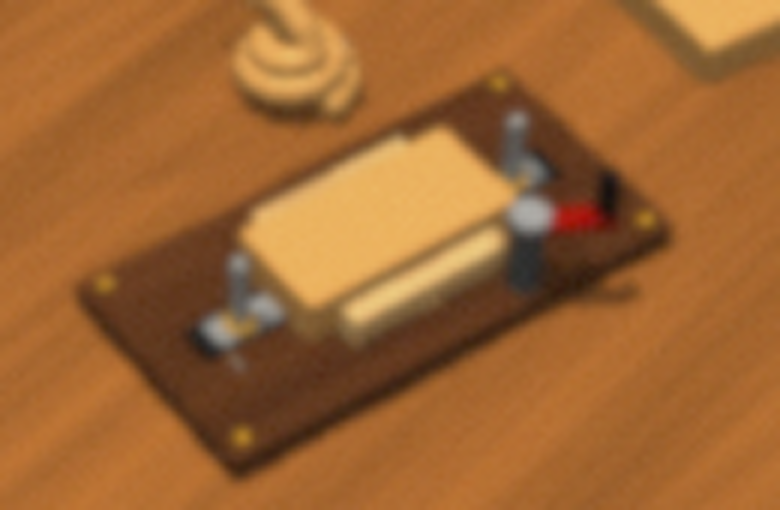

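```bash
cat > h.py <<'E'
import numpy as np, cv2
from rig import readout, viewer, r
def und(d,px):
    k=np.array([d["k1"],0,0,0,0.])
    p=cv2.undistortPoints(np.array(px,float).reshape(-1,1,2),d["mtx"],k).reshape(-1,2)
    return p
def ray(d,px):
    p=und(d,px); c=-d["R"].T@d["t"]
    return c,np.c_[p,np.ones(len(p))]@d["R"]
def plane(d,px,z):
    c,v=ray(d,px); return c+v*((z-c[2])/v[:,2])[:,None]
def tri(d1,p1,d2,p2):
    c1,v1=ray(d1,[p1]);c2,v2=ray(d2,[p2]);v1=v1[0];v2=v2[0]
    s,_,_,_=np.linalg.lstsq(np.c_[v1,-v2],c2-c1,rcond=None)
    a=c1+s[0]*v1;b=c2+s[1]*v2
    return (a+b)/2,np.linalg.norm(a-b)
def proj(d,X):
    rv,_=cv2.Rodrigues(d["R"]);return cv2.projectPoints(np.array(X,float).reshape(-1,1,3),rv,d["t"],d["mtx"],np.array([d["k1"],0,0,0,0.]))[0].reshape(-1,2)
E
python3 - <<'E'
from h import *
np.set_printoptions(precision=4,suppress=True)
D={}
for n in ("scene","top"):
    d=viewer.snapshot(n);D[n]=d
    im=d["image"];hsv=cv2.cvtColor(im,cv2.COLOR_RGB2HSV)
    def big(m,box):
        k=np.zeros_like(m);x0,y0,x1,y1=box;k[y0:y1,x0:x1]=m[y0:y1,x0:x1]
        k=cv2.morphologyEx(k,cv2.MORPH_CLOSE,np.ones((3,3)))
        c,_=cv2.findContours(k,cv2.RETR_EXTERNAL,cv2.CHAIN_APPROX_NONE)
        return max(c,key=cv2.contourArea)
    # template
    w=((hsv[...,1]<50)&(hsv[...,2]>140)).astype(np.uint8)
    c=big(w,(350,225,485,305) if n=="top" else (190,255,305,345))
    print(n,"template",cv2.contourArea(c)); 
    rc=cv2.minAreaRect(c); P=plane(d,[rc[0]],.006)[0]; B=cv2.boxPoints(rc)
    Q=plane(d,B,.006); print(P,Q.mean(0)); L=[np.linalg.norm(Q[i]-Q[i-1]) for i in range(4)];print(L)
    # fit in metric: 
    M=plane(d,c.reshape(-1,2),.006)[:,:2]
    rc=cv2.minAreaRect((M*1000).astype(np.float32));print("metric",rc)
    # board
    bd=((hsv[...,2]<110)&(hsv[...,0]<15)).astype(np.uint8)
    c=big(bd,(150,220,320,335) if n=="top" else (275,170,390,245))
    M=plane(d,c.reshape(-1,2),.018)[:,:2]
    rc=cv2.minAreaRect((M*1000).astype(np.float32));print("board",rc)
    # screws
    bl=((hsv[...,0]>17)&(hsv[...,0]<27)&(hsv[...,1]<165)&(hsv[...,2]>190)).astype(np.uint8)
    c=big(bl,(190,240,280,305) if n=="top" else (300,180,375,225))
    M=plane(d,c.reshape(-1,2),.048)[:,:2]
    rc=cv2.minAreaRect((M*1000).astype(np.float32));print("blank",rc)
    o=im.copy();cv2.drawContours(o,[c],-1,(255,0,0),1);cv2.imwrite(f"pics/c_{n}.png",o[:,:,::-1])
z=4.5
tp={"pinL":(150+211/z,220+190/z),"pinR":(150+549/z,220+276/z),"post":(150+317/z,220+85/z),"knob":(150+253/z,220+20/z)}
z=6
sp={"pinL":(270+516/z,165+118/z),"pinR":(270+238/z,165+260/z),"post":(270+531/z,165+213/z),"knob":(270+608/z,165+176/z)}
for k in tp: print(k,*tri(D["top"],tp[k],D["scene"],sp[k]))
for k,zz in (("pinL",.0665),("pinR",.0665),("knob",.096)):
    print(k,plane(D["top"],[tp[k]],zz)[0],plane(D["scene"],[sp[k]],zz)[0])
E
```

```text
scene template 1429.0
[ 0.5113 -0.2453  0.006 ] [ 0.5114 -0.2415  0.006 ]
[np.float64(0.08057631058030308), np.float64(0.25455923847108525), np.float64(0.08672641381132457), np.float64(0.24580447628531685)]
metric ((511.40283203125, -243.57730102539062), (243.093017578125, 81.34103393554688), 79.22476959228516)
board ((481.06365966796875, 166.16505432128906), (293.3734130859375, 160.2335662841797), 76.97933197021484)
blank ((467.56390380859375, 170.62066650390625), (125.86185455322266, 65.48164367675781), 78.9163818359375)
top template 3467.0
[ 0.5106 -0.2458  0.006 ] [ 0.5107 -0.2464  0.006 ]
[np.float64(0.24370518663043209), np.float64(0.08050330745320312), np.float64(0.24644170665806844), np.float64(0.08082227449652177)]
metric ((510.76434326171875, -245.91085815429688), (243.6727294921875, 80.50592803955078), 79.39608001708984)
board ((472.1610107421875, 167.5321807861328), (288.29425048828125, 150.45147705078125), 76.34691619873047)
blank ((471.711181640625, 168.4451446533203), (133.7062530517578, 93.69422912597656), 76.65361785888672)
pinL [0.4931 0.2549 0.068 ] 0.008663907972987462
pinR [0.4529 0.0832 0.0688] 0.0013881634889827531
post [0.5452 0.2031 0.0726] 0.005639001411597422
knob [0.5714 0.2317 0.0961] 0.004027354577602278
pinL [0.4905 0.2518 0.0665] [0.4943 0.2603 0.0665]
pinR [0.4527 0.0829 0.0665] [0.4518 0.0854 0.0665]
knob [0.5701 0.2302 0.096 ] [0.5723 0.2338 0.096 ]
```

```bash
python3 - <<'E'
from h import *
d=viewer.snapshot("top");im=d["image"][:,:,::-1]
A=cv2.resize(im[250:278,185:213],None,fx=14,fy=14,interpolation=cv2.INTER_CUBIC)
B=cv2.resize(im[270:298,262:290],None,fx=14,fy=14,interpolation=cv2.INTER_CUBIC)
s=viewer.snapshot("scene");im=s["image"][:,:,::-1]
C=cv2.resize(im[178:206,342:370],None,fx=14,fy=14,interpolation=cv2.INTER_CUBIC)
E=cv2.resize(im[200:228,296:324],None,fx=14,fy=14,interpolation=cv2.INTER_CUBIC)
o=np.vstack([np.hstack([A,B]),np.hstack([C,E])])
for i in range(0,784,28): cv2.line(o,(i,0),(i,4),(255,255,255),1)
cv2.imwrite("pics/pins.png",cv2.resize(o,(600,600),interpolation=cv2.INTER_AREA))
# rings
z=4.5
for h in (.018,.022,.026,.03):
    P=plane(d,[(150+224/z,220+199/z),(150+561/z,220+291/z)],h); print(h,P[0],P[1],np.linalg.norm(P[0]-P[1]))
E
```

```text
0.018 [0.49373421 0.25541159 0.018     ] [0.45163229 0.08094594 0.018     ] 0.17947376721545802
0.022 [0.49311107 0.25455307 0.022     ] [0.45113271 0.08059946 0.022     ] 0.1789470350887109
0.026 [0.49248793 0.25369455 0.026     ] [0.45063314 0.08025297 0.026     ] 0.1784203029619638
0.03 [0.49186479 0.25283603 0.03      ] [0.45013356 0.07990649 0.03      ] 0.1778935708352167
```

View pics/pins.png

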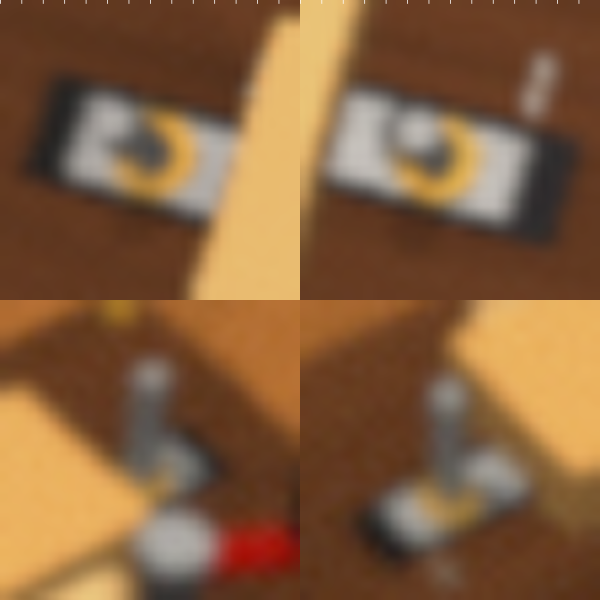

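```bash
python3 - <<'E'
from h import *
np.set_printoptions(precision=4,suppress=True)
d=viewer.snapshot("top");s=viewer.snapshot("scene")
for n,D,a,b in (("top",d,(195.5,261.2),(272.2,281.6)),("scene",s,(355.7,184.5),(309.2,208.4))):
    P=plane(D,[a,b],.0665);e=P[0]-P[1];print(n,P[0],P[1],np.linalg.norm(e),"mid",P.mean(0),"yaw",np.degrees(np.arctan2(-e[0],e[1])))
print(tri(d,(195.5,261.2),s,(355.7,184.5)),tri(d,(272.2,281.6),s,(309.2,208.4)))
print(plane(d,[(150+317/4.5-.4,220+85/4.5-.4)],.068),readout.state()["time_s"])
# blank top corners
for P in plane(d,np.array([(275,143),(532,209),(499,338),(239,268)])/4.5+[149.6,219.6],.048): print(P)
# slots in template zoom
P=plane(d,np.array([(168,169),(586,256),(110,62),(676,178),(646,365),(75,246)])/5.5+[349.6,224.6],.006);print(P)
print(plane(d,np.array([[(345,167),(440,178),(430,225),(340,215)]])/5.5+[349.6,224.6],.052))
E
```

```text
top [0.4927 0.2551 0.0665] [0.4522 0.0824 0.0665] 0.17735216550959765 mid [0.4724 0.1687 0.0665] yaw -13.202045558953827
scene [0.4932 0.2602 0.0665] [0.451  0.0842 0.0665] 0.18099719959388544 mid [0.4721 0.1722 0.0665] yaw -13.480204494967275
(array([0.4936, 0.2562, 0.069 ]), np.float64(0.004106036414728087)) (array([0.4521, 0.0825, 0.0686]), np.float64(0.0006645678289283933))
[[0.5451 0.2027 0.068 ]] 0.4
[0.519  0.2259 0.048 ]
[0.4892 0.0953 0.048 ]
[0.4247 0.1089 0.048 ]
[0.4555 0.2402 0.048 ]
[[ 0.5272 -0.1582  0.006 ]
 [ 0.4942 -0.335   0.006 ]
 [ 0.5724 -0.1334  0.006 ]
 [ 0.5283 -0.3743  0.006 ]
 [ 0.4486 -0.3599  0.006 ]
 [ 0.4937 -0.1196  0.006 ]]
[[ 0.5215 -0.2263  0.052 ]
 [ 0.5179 -0.2652  0.052 ]
 [ 0.4984 -0.261   0.052 ]
 [ 0.5017 -0.2242  0.052 ]]
```

The top view puts the template centre at (0.511, -0.246) with yaw about -10.6°. The jig is at (0.472, 0.168) with yaw about -13.4°, and the pin midpoint is near (0.472, 0.170), uncertain by about 2 mm. The red snake is close on the template's +x side, so I'll grip across the y faces.

```bash
cat >> h.py <<'E'
from scipy.spatial.transform import Rotation as Ro
def go(x,y,z,ydeg=None):
    s=readout.state();M=Ro.from_quat(s["orientation"]).as_matrix()
    dl=M.T@(np.array([x,y,z])-s["tool_pos"])
    cur=np.degrees(np.arctan2(M[1,1],M[0,1]))
    print("t %.2f"%s["time_s"],"pos",s["tool_pos"].round(4),"yang %.2f"%cur,"F",s["wrist_force"].round(2),"T",s["wrist_torque"].round(2),"w %.4f"%s["gripper_width"],"tilt",M[:2,2].round(4))
    print(" shift",dl.round(4),"n",round(np.linalg.norm(dl)/.0625,1),"turn %.4f"%(0 if ydeg is None else -np.radians(ydeg-cur)))
    return dl
E
python3 -c "
from h import *
go(.5105,-.2455,.15,79.4)"
```

```text
t 0.40 pos [0.204  0.5375 0.2312] yang 69.21 F [ 0.33  0.21 -0.07] T [-0.    0.   -0.01] w 0.0858 tilt [-0.0001 -0.0002]
 shift [-0.5644 -0.6233  0.0813] n 13.5 turn -0.1778
```

```bash
python3 -m handwheel '[[[-0.04,-0.044,0],0],[[-0.08,-0.088,0],0],[[-0.12,-0.132,0],-0.05],[[-0.16,-0.176,0],-0.1],[[-0.2,-0.22,0],-0.178],[[-0.24,-0.264,0],-0.178],[[-0.28,-0.308,0],-0.178],[[-0.32,-0.352,0],-0.178]]' -1; python3 -c "
from h import *
go(.5105,-.2455,.13,79.4)"
```

```text
time_s: 1.4
tool_pos: [0.3788, 0.0931, 0.2317]
orientation: [0.092, 0.996, 0.0, 0.001]
wrist_force: [1.2, 0.0, 0.5]
gripper_width: 0.0852
t 1.40 pos [0.3788 0.0931 0.2317] yang 79.42 F [1.2  0.02 0.49] T [ 0.04 -0.12 -0.03] w 0.0852 tilt [ 0.0015 -0.    ]
 shift [-0.1914 -0.3087  0.1019] n 6.0 turn 0.0004
```

```bash
python3 -m handwheel '[[[-0.032,-0.051,0],0],[[-0.064,-0.103,0],0],[[-0.096,-0.154,0.01],0],[[-0.128,-0.206,0.03],0],[[-0.16,-0.257,0.05],0],[[-0.191,-0.309,0.08],0],[[-0.191,-0.309,0.1],0],[[-0.191,-0.309,0.1],0]]'; python3 - <<'E'
from h import *
go(.5105,-.2455,.013,79.4)
for n in ("top","scene"):
    d=viewer.snapshot(n);im=d["image"][:,:,::-1]
    c=im[195:315,340:500] if n=="top" else im[230:350,180:340]
    cv2.imwrite(f"pics/{n}1.png",cv2.resize(c,None,fx=4,fy=4,interpolation=cv2.INTER_CUBIC))
E
```

```text
time_s: 2.4
tool_pos: [0.5085, -0.2457, 0.1296]
orientation: [0.093, 0.996, 0.001, -0.001]
wrist_force: [-0.1, 0.1, 0.3]
gripper_width: 0.0853
t 2.40 pos [ 0.5085 -0.2457  0.1296] yang 79.33 F [-0.11  0.13  0.28] T [-0.01  0.04 -0.01] w 0.0853 tilt [-0.0025  0.0027]
 shift [-0.0022  0.0003  0.1166] n 1.9 turn -0.0012
```

View pics/scene1.png

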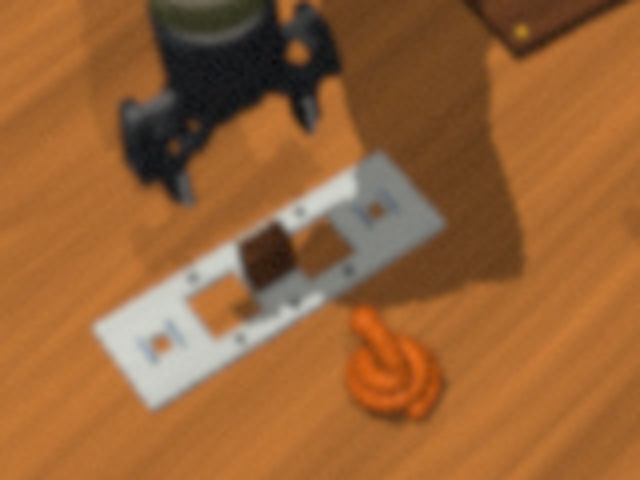

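View pics/top1.png

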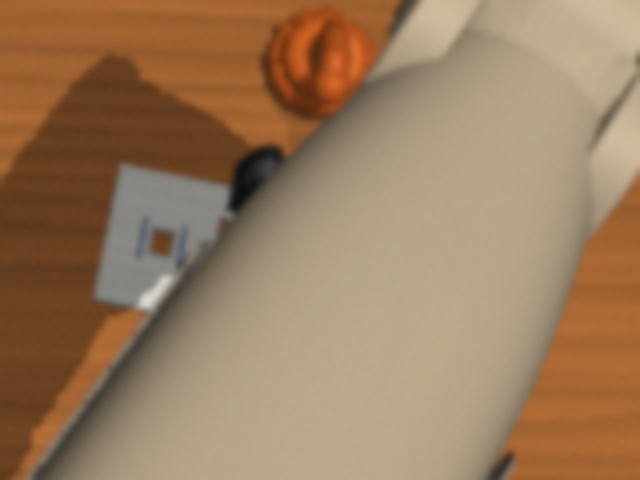

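In the scene crop the open jaws straddle the grip along the plate, and the red snake is clear. I'll descend.

```bash
python3 -m handwheel '[[[-0.002,0,0.03],0],[[-0.002,0,0.06],0],[[-0.002,0,0.09],0],[[-0.002,0,0.105],0],[[-0.002,0,0.115],0],[[-0.002,0,0.115],0]]'; python3 - <<'E'
from h import *
go(.5105,-.2455,.013,79.4)
d=viewer.snapshot("scene");im=d["image"][:,:,::-1]
c=im[230:350,180:340]
cv2.imwrite("pics/s2.png",cv2.resize(c,None,fx=4,fy=4,interpolation=cv2.INTER_CUBIC))
E
```

```text
time_s: 3.25
tool_pos: [0.5121, -0.2454, 0.0177]
orientation: [0.092, 0.996, 0.0, 0.001]
wrist_force: [-0.4, -0.4, 0.0]
gripper_width: 0.0855
t 3.25 pos [ 0.5121 -0.2454  0.0177] yang 79.46 F [-0.36 -0.38  0.04] T [-0.01  0.06  0.  ] w 0.0855 tilt [0.0013 0.0002]
 shift [ 0.0015 -0.0004  0.0047] n 0.1 turn 0.0010
```

View pics/s2.png

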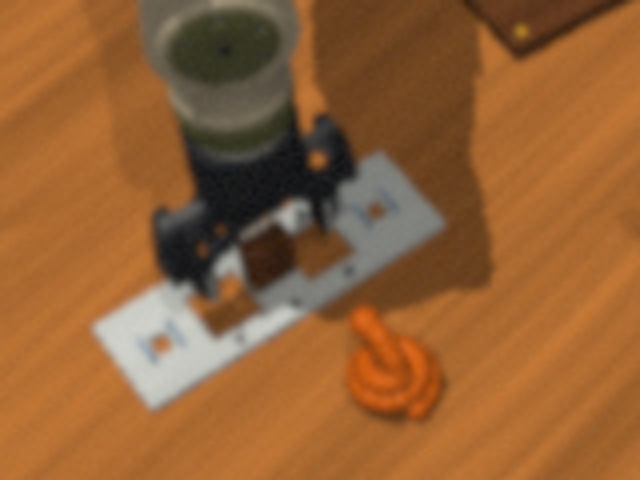

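```bash
python3 -m handwheel '[[[0.001,0,0.004],0],[[0.001,0,0.004],0],[[0.001,0,0.004],0],[[0.001,0,0.004],0],[[0.001,0,0.004],0],[[0.001,0,0.004],0]]' 1; python3 - <<'E'
from h import *
go(.511,-.2455,.15,76.6)
E
```

```text
time_s: 4.05
tool_pos: [0.5117, -0.2456, 0.0146]
orientation: [0.092, 0.996, -0.0, 0.001]
wrist_force: [-0.6, 1.6, 4.9]
gripper_width: 0.0355
t 4.05 pos [ 0.5117 -0.2456  0.0146] yang 79.45 F [-0.57  1.57  4.88] T [0.45 0.1  0.01] w 0.0355 tilt [ 0.0027 -0.0003]
 shift [ 0.0004  0.     -0.1354] n 2.2 turn 0.0497
```

```bash
python3 -m handwheel '[[[0,0,-0.015],0],[[0,0,-0.04],0],[[0,0,-0.08],0],[[0,0,-0.12],0],[[0,0,-0.135],0],[[0,0,-0.135],0]]'; python3 - <<'E'
from h import *
go(.472,.170,.15,76.6)
d=viewer.snapshot("scene");im=d["image"][:,:,::-1]
c=im[200:350,150:350]
cv2.imwrite("pics/s3.png",cv2.resize(c,None,fx=4,fy=4,interpolation=cv2.INTER_CUBIC))
E
```

```text
time_s: 4.8
tool_pos: [0.5117, -0.2459, 0.1501]
orientation: [0.092, 0.996, -0.0, 0.002]
wrist_force: [-0.2, -0.0, -3.0]
gripper_width: 0.0354
t 4.80 pos [ 0.5117 -0.2459  0.1501] yang 79.45 F [-0.2  -0.03 -3.  ] T [ 0.02 -0.01 -0.  ] w 0.0354 tilt [ 0.004  -0.0013]
 shift [ 0.1152  0.4016 -0.0006] n 6.7 turn 0.0497
```

View pics/s3.png

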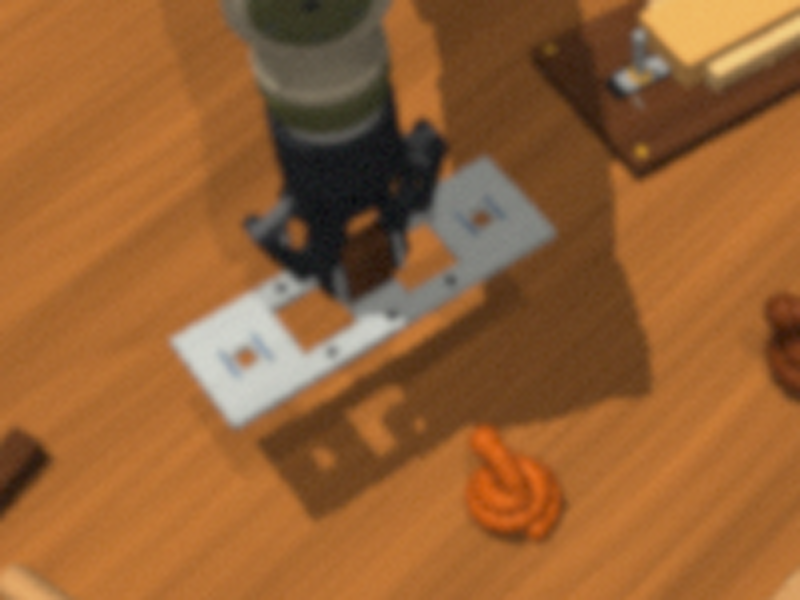

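The template is lifted level, with the slots visible in the crop at (245,356) and (482,218). I'll use them to check how it sits in the hand.

```bash
python3 - <<'E'
from h import *
d=viewer.snapshot("scene")
P=plane(d,np.array([(245,356.),(482,218)])/4+[149.6,199.6],.1501-.0146+.006);e=P[1]-P[0]
print(P,P.mean(0),np.linalg.norm(e),np.degrees(np.arctan2(e[1],e[0])))
E
```

```text
[[ 0.49341012 -0.33378361  0.1415    ]
 [ 0.52861388 -0.1569995   0.1415    ]] [ 0.511012   -0.24539155  0.1415    ] 0.1802551659232861 78.73777374304342
```

```bash
python3 -m handwheel '[[[0.015,0.05,0],0],[[0.031,0.11,0],0],[[0.048,0.168,0],0.02],[[0.065,0.226,0],0.05],[[0.082,0.285,0],0.05],[[0.099,0.345,0],0.05],[[0.11,0.382,0],0.05],[[0.1152,0.4016,0],0.05]]'; python3 - <<'E'
from h import *
go(.472,.170,.15,76.6)
E
```

```text
time_s: 5.9
tool_pos: [0.4687, 0.1728, 0.1462]
orientation: [0.115, 0.993, 0.0, -0.002]
wrist_force: [1.0, -0.5, -2.7]
gripper_width: 0.0353
t 5.90 pos [0.4687 0.1728 0.1462] yang 76.74 F [ 1.03 -0.45 -2.69] T [-0.04  0.01 -0.01] w 0.0353 tilt [-0.0033  0.0005]
 shift [-0.0038 -0.002  -0.0038] n 0.1 turn 0.0025
```

```bash
python3 -m handwheel '[[[-0.004,-0.001,0.01],0],[[-0.0045,-0.001,0.025],0],[[-0.0045,-0.001,0.04],0],[[-0.0045,-0.001,0.05],0],[[-0.0045,-0.001,0.05],0],[[-0.0045,-0.001,0.05],0]]'; python3 - <<'E'
from h import *
go(.473,.1705,.081,76.6)
d=viewer.snapshot("scene");im=d["image"][:,:,::-1]
c=im[120:270,250:410]
cv2.imwrite("pics/s4.png",cv2.resize(c,None,fx=4,fy=4,interpolation=cv2.INTER_CUBIC))
d=viewer.snapshot("top");im=d["image"][:,:,::-1]
c=im[200:350,140:340]
cv2.imwrite("pics/t4.png",cv2.resize(c,None,fx=4,fy=4,interpolation=cv2.INTER_CUBIC))
E
```

```text
time_s: 6.65
tool_pos: [0.4731, 0.1706, 0.0966]
orientation: [0.116, 0.993, 0.0, -0.001]
wrist_force: [0.5, -0.4, -3.0]
gripper_width: 0.0351
t 6.65 pos [0.4731 0.1706 0.0966] yang 76.72 F [ 0.53 -0.35 -3.05] T [-0.03 -0.07  0.02] w 0.0351 tilt [-0.0026  0.0006]
 shift [ 0.     -0.0002  0.0156] n 0.2 turn 0.0021
```

View pics/s4.png

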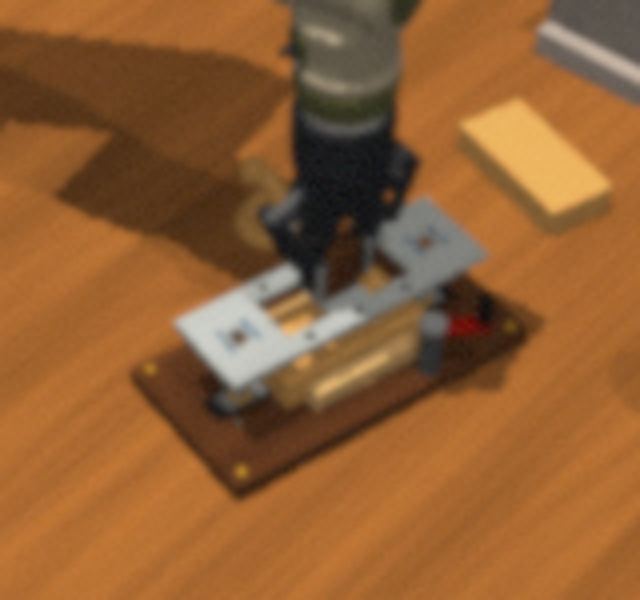

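View pics/t4.png

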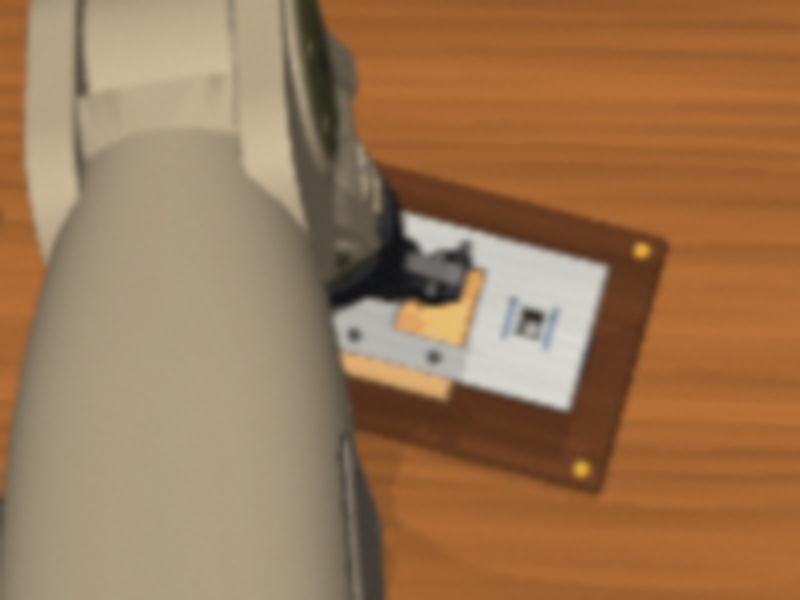

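The top crop shows the -y pin tip through its slot at about (531,323). I'll measure the offset there.

```bash
python3 - <<'E'
from h import *
d=viewer.snapshot("top");im=d["image"][:,:,::-1]
c=im[266:296,258:288]
cv2.imwrite("pics/t5.png",cv2.resize(c,None,fx=20,fy=20,interpolation=cv2.INTER_CUBIC))
u=.0966-.0146
y=np.radians(76.6)
# template centre from TCP
E

```

```text
(no output)
```

View pics/t5.png

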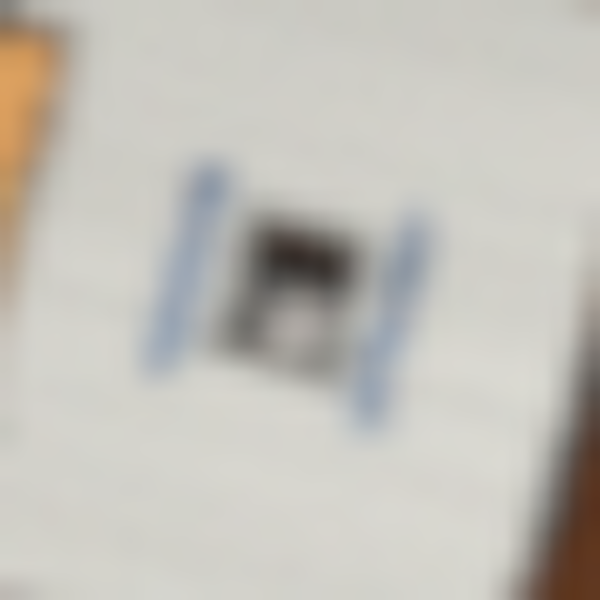

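```bash
python3 - <<'E'
from h import *
d=viewer.snapshot("top")
f=lambda x,y:(258+(x+.5)/20-.5,266+(y+.5)/20-.5)
S=plane(d,[f(290,297)],.085)[0]; B=plane(d,[f(187,268),f(395,323)],.088).mean(0)
for t in ((297,325),(292,322)):
    P=plane(d,[f(*t)],.0665)[0]
    a=np.radians(-13.4);ex=np.array([np.cos(a),np.sin(a),0]);ey=np.array([-np.sin(a),np.cos(a),0])
    for q in (S,B): print(P,q,"pin-slot jig x %.4f y %.4f"%((P-q)@ex,(P-q)@ey))
go(.473,.1705,.081,76.6)
E
```

```text
[0.45179745 0.08201608 0.0665    ] [0.45241854 0.08121802 0.085     ] pin-slot jig x -0.0008 y 0.0006
[0.45179745 0.08201608 0.0665    ] [0.45218862 0.08085257 0.088     ] pin-slot jig x -0.0007 y 0.0010
[0.45211259 0.08257718 0.0665    ] [0.45241854 0.08121802 0.085     ] pin-slot jig x -0.0006 y 0.0013
[0.45211259 0.08257718 0.0665    ] [0.45218862 0.08085257 0.088     ] pin-slot jig x -0.0005 y 0.0017
t 6.85 pos [0.4732 0.1709 0.0968] yang 76.75 F [-0.47 -0.29 -3.51] T [ 0.   -0.03 -0.01] w 0.0350 tilt [-0.0021  0.0007]
 shift [ 0.0001 -0.0004  0.0158] n 0.3 turn 0.0025
```

```bash
python3 -m handwheel '[[[0.0005,0.001,0.003],0],[[0.0005,0.001,0.006],0],[[0.0005,0.001,0.009],0],[[0.0005,0.001,0.012],0],[[0.0005,0.001,0.012],0],[[0.0005,0.001,0.012],0]]'; python3 - <<'E'
from h import *
go(.473,.1715,.081,76.6)
E
```

```text
time_s: 7.6
tool_pos: [0.4729, 0.172, 0.0848]
orientation: [0.115, 0.993, 0.0, -0.001]
wrist_force: [1.0, 0.1, -2.8]
gripper_width: 0.0354
t 7.60 pos [0.4729 0.172  0.0848] yang 76.74 F [ 0.97  0.08 -2.79] T [-0.05 -0.04  0.02] w 0.0354 tilt [-0.0022  0.0008]
 shift [-0.0002 -0.0005  0.0038] n 0.1 turn 0.0025
```

```bash
for i in 1; do python3 -m handwheel '[[[0,0,0.0015],0],[[0,0,0.003],0],[[0,0,0.0045],0],[[0,0,0.0045],0]]'; done; python3 - <<'E'
from h import *
go(.473,.1715,.081,76.6)
E
```

```text
time_s: 8.1
tool_pos: [0.4728, 0.172, 0.0802]
orientation: [0.115, 0.993, 0.0, -0.001]
wrist_force: [0.2, -0.2, -2.8]
gripper_width: 0.0353
t 8.10 pos [0.4728 0.172  0.0802] yang 76.74 F [ 0.24 -0.22 -2.76] T [-0.02  0.02  0.03] w 0.0353 tilt [-0.0025  0.0007]
 shift [-0.0003 -0.0004 -0.0008] n 0.0 turn 0.0025
```

```bash
python3 -m handwheel '[[[0,0,0.001],0],[[0,0,0.002],0],[[0,0,0.003],0],[[0,0,0.003],0]]'; python3 - <<'E'
from h import *
go(.473,.1715,.06,76.6)
E
```

```text
time_s: 8.6
tool_pos: [0.4727, 0.1719, 0.0771]
orientation: [0.115, 0.993, 0.0, -0.001]
wrist_force: [-0.7, -0.7, -2.5]
gripper_width: 0.0354
t 8.60 pos [0.4727 0.1719 0.0771] yang 76.74 F [-0.68 -0.66 -2.54] T [0.01 0.01 0.06] w 0.0354 tilt [-0.0027  0.0006]
 shift [-0.0005 -0.0003  0.0171] n 0.3 turn 0.0025
```

```bash
python3 -m handwheel '[[[0,0,0.002],0],[[0,0,0.004],0],[[0,0,0.006],0],[[0,0,0.006],0]]'; python3 - <<'E'
from h import *
go(.473,.1715,.0626,76.6)
d=viewer.snapshot("top");im=d["image"][:,:,::-1]
c=im[250:310,240:320]
cv2.imwrite("pics/t6.png",cv2.resize(c,None,fx=8,fy=8,interpolation=cv2.INTER_CUBIC))
E
```

```text
time_s: 9.1
tool_pos: [0.4725, 0.1719, 0.0708]
orientation: [0.115, 0.993, 0.0, -0.002]
wrist_force: [-0.2, -0.5, -2.9]
gripper_width: 0.0352
t 9.10 pos [0.4725 0.1719 0.0708] yang 76.74 F [-0.16 -0.51 -2.92] T [-0.01  0.01 -0.04] w 0.0352 tilt [-0.0031  0.0006]
 shift [-0.0006 -0.0003  0.0082] n 0.1 turn 0.0025
```

View pics/t6.png

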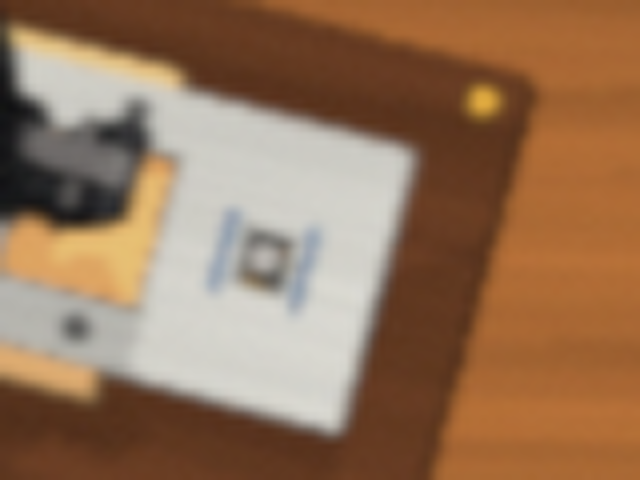

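The pin disc now sits in the middle of the slot at about (265,258), and there is no contact force. I'll lower the rest of the way gently.

```bash
python3 -m handwheel '[[[0,0,0.002],0],[[0,0,0.004],0],[[0,0,0.006],0],[[0,0,0.007],0],[[0,0,0.007],0]]'; python3 - <<'E'
from h import *
go(.473,.1715,.0626,76.6)
E
```

```text
time_s: 9.78
tool_pos: [0.4724, 0.1719, 0.0638]
orientation: [0.115, 0.993, 0.0, -0.002]
wrist_force: [-0.5, -0.1, -2.3]
gripper_width: 0.0354
t 9.78 pos [0.4724 0.1719 0.0638] yang 76.74 F [-0.47 -0.07 -2.3 ] T [-0.02 -0.06  0.04] w 0.0354 tilt [-0.0032  0.0006]
 shift [-0.0006 -0.0003  0.0012] n 0.0 turn 0.0025
```

```bash
python3 -m handwheel '[[[0,0,0.0005],0],[[0,0,0.001],0],[[0,0,0.0015],0],[[0,0,0.0015],0]]'; python3 - <<'E'
from h import *
go(.473,.1715,.0626,76.6)
E
```

```text
time_s: 10.28
tool_pos: [0.4725, 0.1719, 0.0627]
orientation: [0.115, 0.993, 0.0, -0.001]
wrist_force: [-1.8, -0.6, 2.0]
gripper_width: 0.0356
t 10.28 pos [0.4725 0.1719 0.0627] yang 76.75 F [-1.77 -0.61  1.99] T [-0.01  0.24 -0.04] w 0.0356 tilt [-0.0029  0.0006]
 shift [-0.0006 -0.0003  0.0001] n 0.0 turn 0.0026
```

```bash
python3 -m handwheel '[[[0,0,0],0],[[0,0,0],0],[[0,0,0],0],[[0,0,0],0]]' -1; python3 -m handwheel '[[[0,0,-0.02],0],[[0,0,-0.05],0],[[0,0,-0.09],0],[[0,0,-0.11],0],[[0,0,-0.11],0]]'; python3 - <<'E'
from h import *
go(.473,.1715,.0626,76.6)
for n,b in (("top",(200,350,140,340)),("scene",(120,270,250,410))):
    d=viewer.snapshot(n);im=d["image"][:,:,::-1]
    c=im[b[0]:b[1],b[2]:b[3]]
    cv2.imwrite(f"pics/{n}7.png",cv2.resize(c,None,fx=4,fy=4,interpolation=cv2.INTER_CUBIC))
E
```

```text
time_s: 10.78
tool_pos: [0.4726, 0.172, 0.0627]
orientation: [0.115, 0.993, 0.0, -0.001]
wrist_force: [-0.5, -0.1, 0.7]
gripper_width: 0.0853
time_s: 11.4
tool_pos: [0.4741, 0.1721, 0.1743]
orientation: [0.115, 0.993, 0.001, 0.0]
wrist_force: [0.1, 0.8, -0.5]
gripper_width: 0.0853
t 11.40 pos [0.4741 0.1721 0.1743] yang 76.75 F [ 0.07  0.76 -0.52] T [-0.02 -0.05  0.  ] w 0.0853 tilt [0.0009 0.0014]
 shift [ 0.001  -0.0011  0.1117] n 1.8 turn 0.0026
```

View pics/scene7.png

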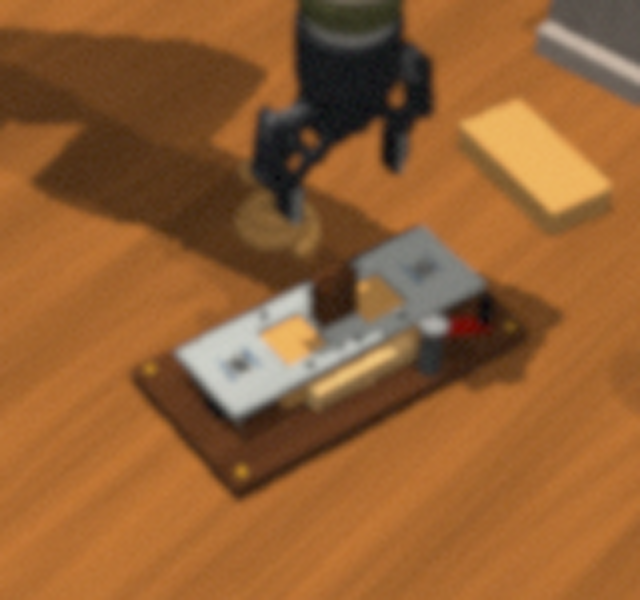

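View pics/top7.png

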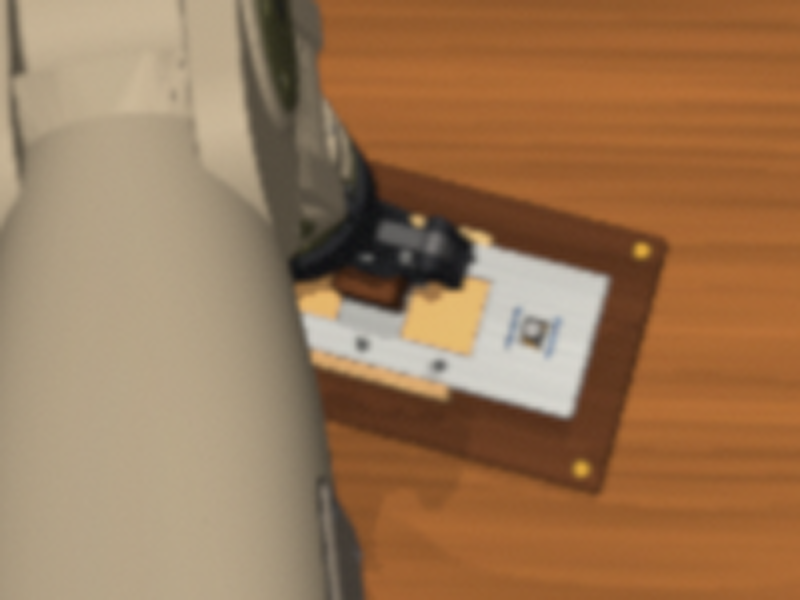

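Both pins show in the slots, and the template lies flat on the blank. Now the keeper: I'll cage its knob loosely between the fingers and push it round the arc.

```bash
python3 - <<'E'
from h import *
go(.5714,.2319,.13,137.8)
d=viewer.snapshot("top")
print(plane(d,[(175,165)],.05))
E
```

```text
t 11.50 pos [0.4725 0.1718 0.172 ] yang 76.75 F [-0.26 -0.31 -0.95] T [ 0.07  0.04 -0.03] w 0.0853 tilt [-0.0034  0.0005]
 shift [-0.0826  0.0811  0.0417] n 2.0 turn -1.0655
[[0.72098033 0.323915   0.05      ]]
```

```bash
python3 -m handwheel '[[[-0.014,0.014,0],-0.15],[[-0.028,0.027,0],-0.33],[[-0.042,0.041,0],-0.51],[[-0.056,0.054,0],-0.69],[[-0.07,0.068,0.01],-0.87],[[-0.0826,0.0811,0.03],-1.05],[[-0.0826,0.0811,0.042],-1.065],[[-0.0826,0.0811,0.042],-1.065]]' 0.1; python3 - <<'E'
from h import *
go(.5714,.2319,.074,137.8)
for n,b in (("top",(180,330,140,340)),("scene",(120,270,290,450))):
    d=viewer.snapshot(n);im=d["image"][:,:,::-1]
    c=im[b[0]:b[1],b[2]:b[3]]
    cv2.imwrite(f"pics/{n}8.png",cv2.resize(c,None,fx=4,fy=4,interpolation=cv2.INTER_CUBIC))
E
```

```text
time_s: 12.55
tool_pos: [0.5689, 0.2311, 0.1268]
orientation: [-0.404, 0.915, 0.001, -0.005]
wrist_force: [-0.1, -0.5, 0.4]
gripper_width: 0.0386
t 12.55 pos [0.5689 0.2311 0.1268] yang 137.63 F [-0.09 -0.49  0.38] T [-0.01 -0.03 -0.03] w 0.0386 tilt [-0.0094 -0.0011]
 shift [-0.0027 -0.0016  0.0527] n 0.8 turn -0.0030
```

View pics/scene8.png

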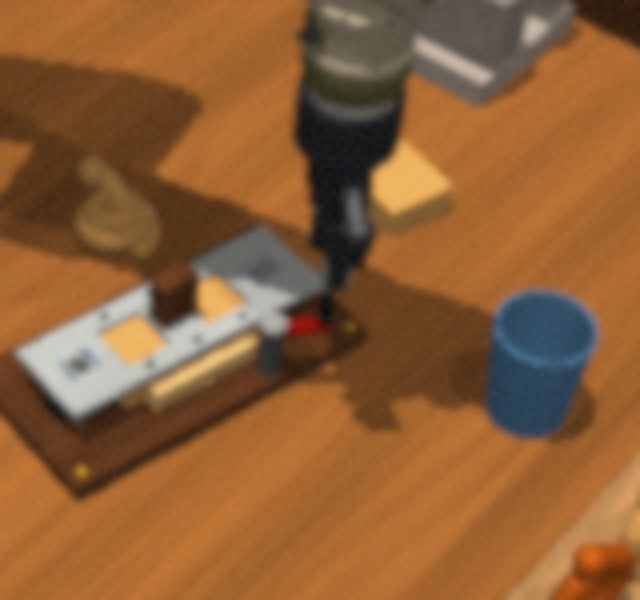

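View pics/top8.png

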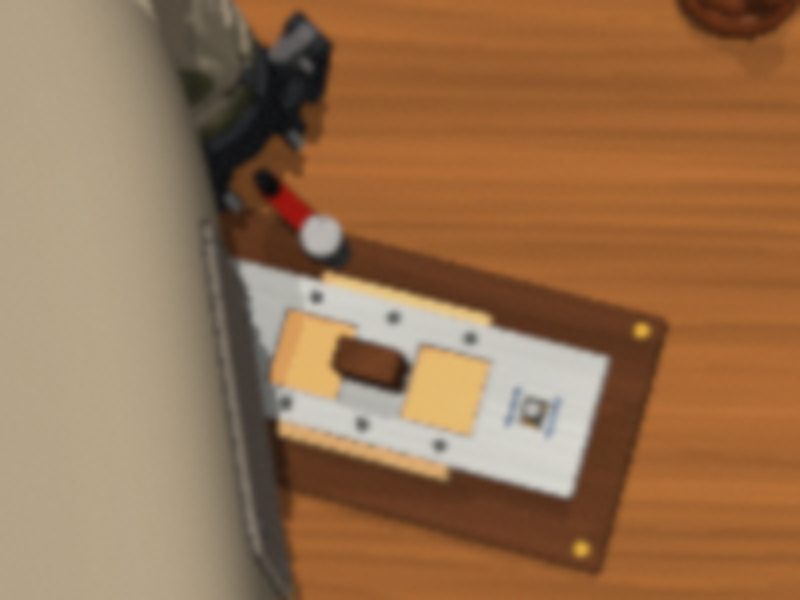

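The two fingertips at (295,138) and (232,203) straddle the knob at (267,182) in the top crop. I'll lower the cage.

```bash
python3 -m handwheel '[[[0,-0.001,0.015],0],[[0.001,-0.001,0.03],0],[[0.001,-0.001,0.042],0],[[0.001,-0.001,0.05],0],[[0.001,-0.001,0.053],0],[[0.001,-0.001,0.053],0]]'; python3 -m handwheel '[[[0,0,0],0],[[0,0,0],0],[[0,0,0],0]]' 0.5;  python3 - <<'E'
from h import *
go(.5714,.2319,.074,137.8)
for n,b in (("top",(180,330,140,340)),("scene",(120,270,290,450))):
    d=viewer.snapshot(n);im=d["image"][:,:,::-1]
    c=im[b[0]:b[1],b[2]:b[3]]
    cv2.imwrite(f"pics/{n}9.png",cv2.resize(c,None,fx=4,fy=4,interpolation=cv2.INTER_CUBIC))
E
```

```text
time_s: 13.4
tool_pos: [0.57, 0.23, 0.0759]
orientation: [-0.404, 0.915, 0.001, -0.003]
wrist_force: [0.3, -0.4, 0.1]
gripper_width: 0.0384
time_s: 13.78
tool_pos: [0.5702, 0.23, 0.0762]
orientation: [-0.404, 0.915, 0.001, -0.002]
wrist_force: [0.6, 0.7, 0.0]
gripper_width: 0.0214
t 13.78 pos [0.5702 0.23   0.0762] yang 137.66 F [0.59 0.72 0.01] T [-0.01  0.03 -0.02] w 0.0214 tilt [-0.0052  0.0001]
 shift [-0.0022  0.0003  0.0021] n 0.0 turn -0.0024
```

View pics/scene9.png

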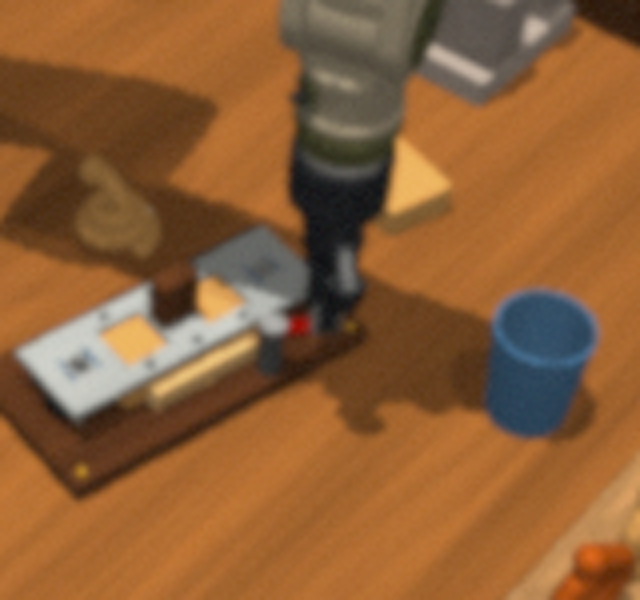

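View pics/top9.png

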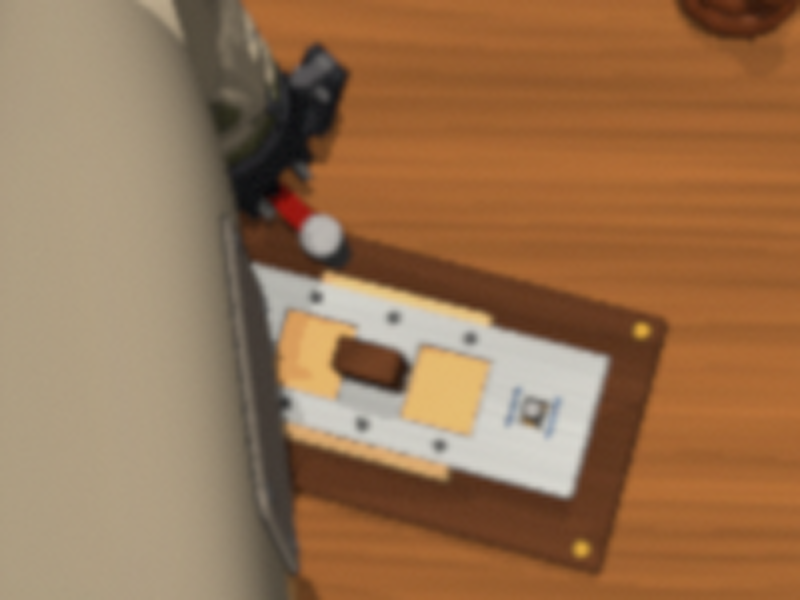

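```bash
cat >> h.py <<'E'
def arc(angs,rad=.037,c=(.5445,.2023),z=.075):
    s=readout.state();M=Ro.from_quat(s["orientation"]).as_matrix()
    cur=np.degrees(np.arctan2(M[1,1],M[0,1]))%360
    for a in angs:
        p=np.array([c[0]+rad*np.cos(np.radians(a)),c[1]+rad*np.sin(np.radians(a)),z])
        print(a,(M.T@(p-s["tool_pos"])).round(4),"turn %.3f"%-np.radians(a+90-cur))
    e=s["tool_pos"][:2]-np.array(c);print("now rad %.4f ang %.1f yaw-90 %.1f"%(np.hypot(*e),np.degrees(np.arctan2(e[1],e[0])),cur-90), "F",s["wrist_force"].round(1))
E
python3 -c "
from h import *
arc(range(56,120,9))"
```

```text
56 [0.0011 0.0056 0.0011] turn -0.146
65 [0.0024 0.0112 0.0011] turn -0.303
74 [0.0046 0.0166 0.0011] turn -0.460
83 [0.0076 0.0216 0.0011] turn -0.617
92 [0.0113 0.0261 0.0012] turn -0.774
101 [0.0156 0.0299 0.0012] turn -0.931
110 [0.0206 0.033  0.0012] turn -1.088
119 [0.0259 0.0353 0.0013] turn -1.245
now rad 0.0377 ang 47.3 yaw-90 47.7 F [ 0.9 -0.2  0.5]
```

```bash
python3 -m handwheel '[[[0.001,0.0056,0],-0.146],[[0.0024,0.011,0],-0.303],[[0.0046,0.0166,0],-0.46],[[0.0076,0.0216,0],-0.617],[[0.0076,0.0216,0],-0.617]]'; python3 -c "
from h import *
arc(range(91,156,9))
for n,b in (('top',(180,330,140,340)),('scene',(120,270,290,450))):
    d=viewer.snapshot(n);im=d['image'][:,:,::-1]
    c=im[b[0]:b[1],b[2]:b[3]]
    cv2.imwrite(f'pics/{n}10.png',cv2.resize(c,None,fx=4,fy=4,interpolation=cv2.INTER_CUBIC))
"
```

```text
time_s: 14.5
tool_pos: [0.5492, 0.2392, 0.0764]
orientation: [-0.662, 0.749, 0.002, -0.002]
wrist_force: [0.8, 0.1, 0.8]
gripper_width: 0.0212
91 [0.0006 0.0053 0.0014] turn -0.141
100 [0.0018 0.011  0.0015] turn -0.298
109 [0.004  0.0164 0.0015] turn -0.455
118 [0.0069 0.0214 0.0015] turn -0.612
127 [0.0106 0.0258 0.0015] turn -0.769
136 [0.015  0.0297 0.0016] turn -0.926
145 [0.0199 0.0328 0.0016] turn -1.083
154 [0.0252 0.0351 0.0016] turn -1.240
now rad 0.0372 ang 82.8 yaw-90 82.9 F [0.8 0.1 0.8]
```

View pics/scene10.png

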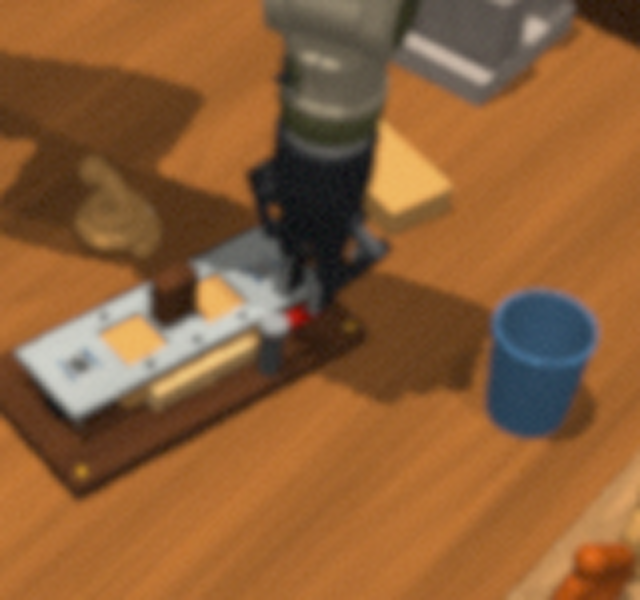

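View pics/top10.png

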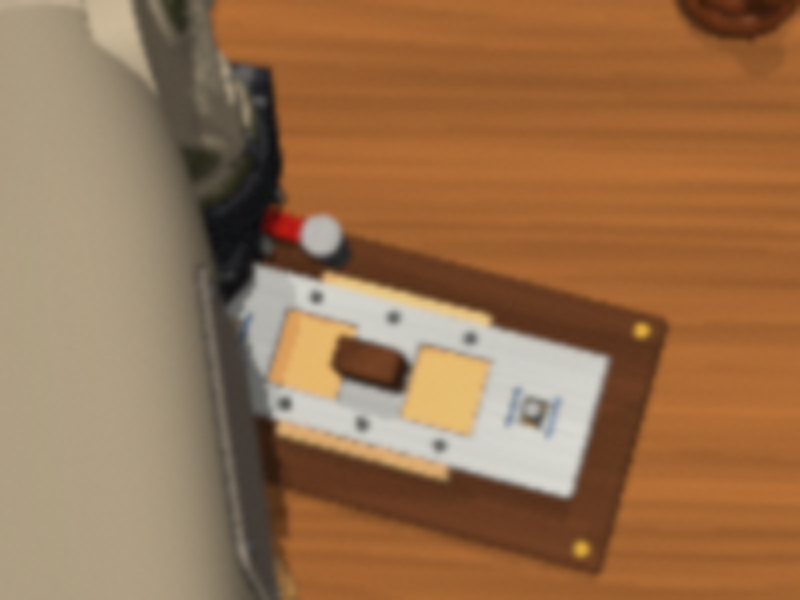

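The red arm is following, now pointing left in the top crop from (321,235) to (270,222). I'll carry on round.

```bash
python3 -m handwheel '[[[0.0006,0.0053,0.001],-0.141],[[0.0018,0.011,0.001],-0.298],[[0.004,0.0164,0.001],-0.455],[[0.0069,0.0214,0.001],-0.612],[[0.0106,0.0258,0.001],-0.769],[[0.0106,0.0258,0.001],-0.769]]'; python3 -c "
from h import *
arc((136,145,154,162,168,171,173,175))
d=viewer.snapshot('top');im=d['image'][:,:,::-1]
c=im[180:330,140:340]
cv2.imwrite('pics/t11.png',cv2.resize(c,None,fx=4,fy=4,interpolation=cv2.INTER_CUBIC))
"
```

```text
time_s: 15.35
tool_pos: [0.5221, 0.2316, 0.0756]
orientation: [0.894, -0.448, -0.002, 0.001]
wrist_force: [-0.1, 0.1, 0.3]
gripper_width: 0.0214
136 [0.0003 0.0055 0.0006] turn -0.162
145 [0.0017 0.0111 0.0007] turn -0.319
154 [0.004  0.0165 0.0007] turn -0.476
162 [0.0067 0.0209 0.0007] turn -0.616
168 [0.0091 0.0239 0.0007] turn -0.721
171 [0.0104 0.0254 0.0007] turn -0.773
173 [0.0113 0.0263 0.0007] turn -0.808
175 [0.0122 0.0272 0.0007] turn -0.843
now rad 0.0369 ang 127.4 yaw-90 126.7 F [-0.1  0.1  0.3]
```

View pics/t11.png

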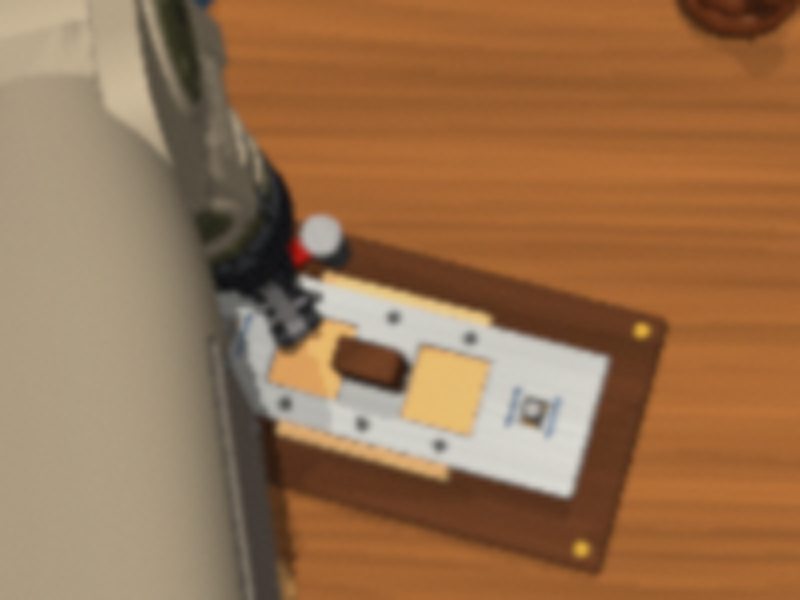

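```bash
python3 -c "
from h import *
arc((136,145),.035);arc((154,162,168,171,173,175),.034)
"
```

```text
136 [0.0022 0.0052 0.0005] turn -0.163
145 [0.0035 0.0105 0.0005] turn -0.320
now rad 0.0368 ang 127.5 yaw-90 126.7 F [0.7 1.3 1. ]
154 [0.0066 0.0151 0.0005] turn -0.477
162 [0.009  0.0191 0.0006] turn -0.617
168 [0.0112 0.0219 0.0006] turn -0.721
171 [0.0124 0.0232 0.0006] turn -0.774
173 [0.0133 0.0241 0.0006] turn -0.809
175 [0.0142 0.0249 0.0006] turn -0.844
now rad 0.0368 ang 127.5 yaw-90 126.7 F [0.7 1.3 1. ]
```

```bash
python3 -m handwheel '[[[0.0022,0.0052,0],-0.163],[[0.0035,0.0105,0],-0.32],[[0.0066,0.0151,0],-0.477],[[0.009,0.0191,0],-0.617],[[0.009,0.0191,0],-0.617]]'; python3 -c "
from h import *
arc((166,170,173,175),.034)
for n,b in (('top',(180,330,140,340)),('scene',(150,270,290,450))):
    d=viewer.snapshot(n);im=d['image'][:,:,::-1]
    c=im[b[0]:b[1],b[2]:b[3]]
    cv2.imwrite(f'pics/{n}12.png',cv2.resize(c,None,fx=4,fy=4,interpolation=cv2.INTER_CUBIC))
"
```

```text
time_s: 16.02
tool_pos: [0.5121, 0.2125, 0.0754]
orientation: [0.987, -0.159, -0.003, 0.001]
wrist_force: [-0.1, -0.0, -0.7]
gripper_width: 0.0211
166 [0.0001 0.0021 0.0004] turn -0.074
170 [0.0004 0.0045 0.0004] turn -0.144
173 [0.0007 0.0062 0.0004] turn -0.196
175 [0.0009 0.0074 0.0004] turn -0.231
now rad 0.0340 ang 162.5 yaw-90 161.7 F [-0.1 -0.  -0.7]
```

View pics/scene12.png

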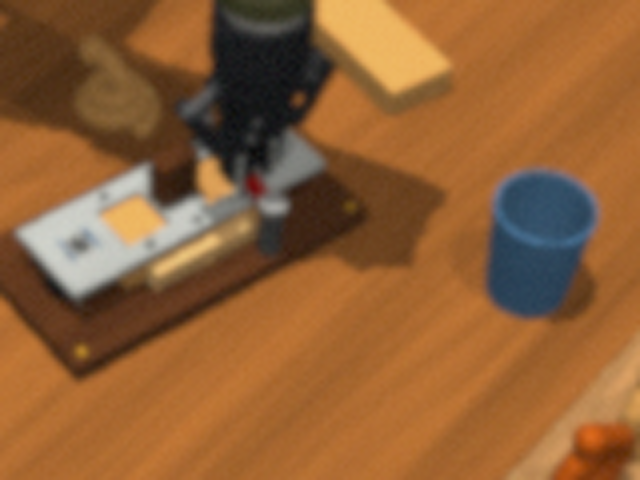

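View pics/top12.png

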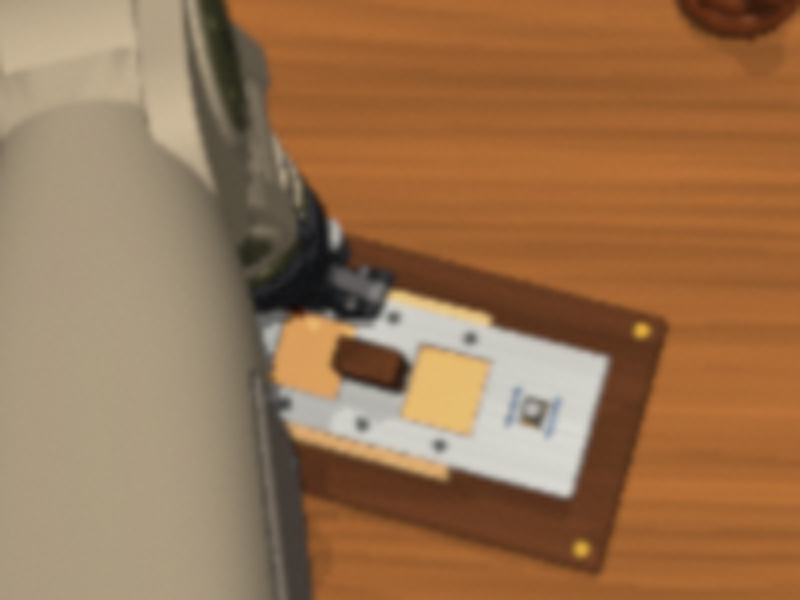

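```bash
python3 -m handwheel '[[[0.0001,0.0021,0],-0.074],[[0.0004,0.0045,0],-0.144],[[0.0007,0.0062,0],-0.196],[[0.0007,0.0062,0],-0.196]]'; python3 -c "
from h import *
arc((175,177,179),.034)
for n,b in (('scene',(150,270,290,450)),):
    d=viewer.snapshot(n);im=d['image'][:,:,::-1]
    c=im[b[0]:b[1],b[2]:b[3]]
    cv2.imwrite(f'pics/{n}13.png',cv2.resize(c,None,fx=4,fy=4,interpolation=cv2.INTER_CUBIC))
"
```

```text
time_s: 16.62
tool_pos: [0.5118, 0.2078, 0.0755]
orientation: [0.998, -0.062, -0.002, -0.001]
wrist_force: [1.9, 5.1, -2.7]
gripper_width: 0.0215
175 [-0.0009  0.0026  0.0005] turn -0.038
177 [-0.0008  0.0038  0.0005] turn -0.073
179 [-0.0007  0.005   0.0005] turn -0.107
now rad 0.0331 ang 170.5 yaw-90 172.8 F [ 1.9  5.1 -2.7]
```

View pics/scene13.png

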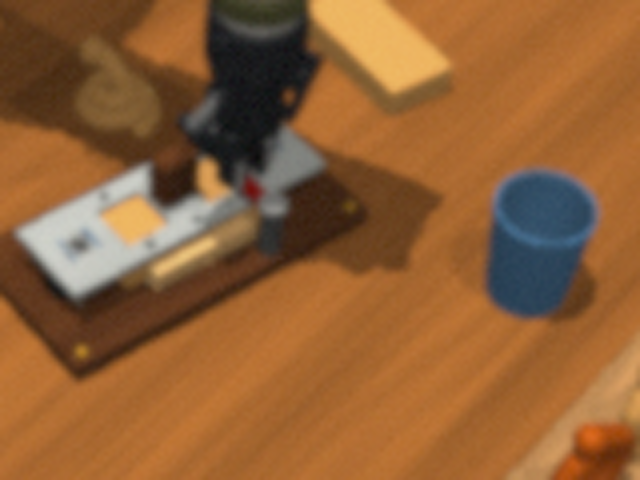

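There's 5 N of resistance, which could be the keeper stop. I'll back off within the cage's play, lift and look.

```bash
python3 -m handwheel '[[[0,-0.002,0],0],[[0,-0.004,0],0],[[0,-0.004,0],0]]'; python3 -m handwheel '[[[0,0,-0.015],0],[[0,0,-0.04],0],[[0,0,-0.07],0],[[0,0,-0.09],0],[[0,0,-0.09],0]]'; python3 -c "
from h import *
go(.512,.21,.16)
for n,b in (('top',(180,330,140,340)),('scene',(150,270,290,450))):
    d=viewer.snapshot(n);im=d['image'][:,:,::-1]
    c=im[b[0]:b[1],b[2]:b[3]]
    cv2.imwrite(f'pics/{n}14.png',cv2.resize(c,None,fx=4,fy=4,interpolation=cv2.INTER_CUBIC))
"
```

```text
time_s: 17.05
tool_pos: [0.5122, 0.2117, 0.0754]
orientation: [0.998, -0.063, -0.002, -0.0]
wrist_force: [0.2, -0.4, 0.4]
gripper_width: 0.0214
time_s: 17.68
tool_pos: [0.5141, 0.2119, 0.1681]
orientation: [0.998, -0.063, -0.0, -0.001]
wrist_force: [0.6, -0.0, -1.1]
gripper_width: 0.0217
t 17.68 pos [0.5141 0.2119 0.1681] yang -97.22 F [ 0.6  -0.01 -1.15] T [-0.05 -0.05  0.02] w 0.0217 tilt [-0.0001  0.0022]
 shift [-0.0019  0.0021  0.0081] n 0.1 turn 0.0000
```

View pics/scene14.png

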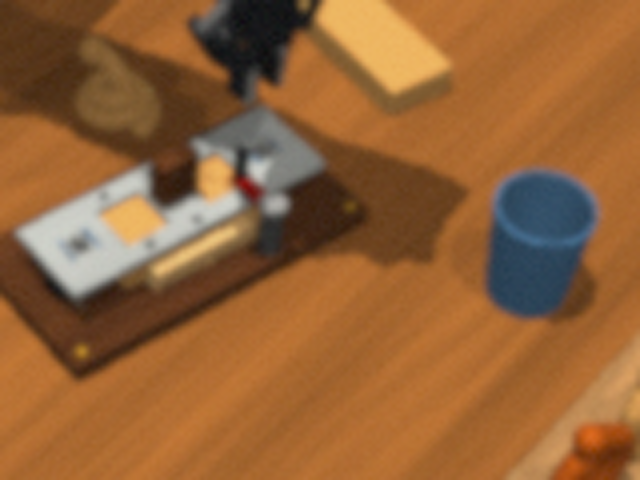

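View pics/top14.png

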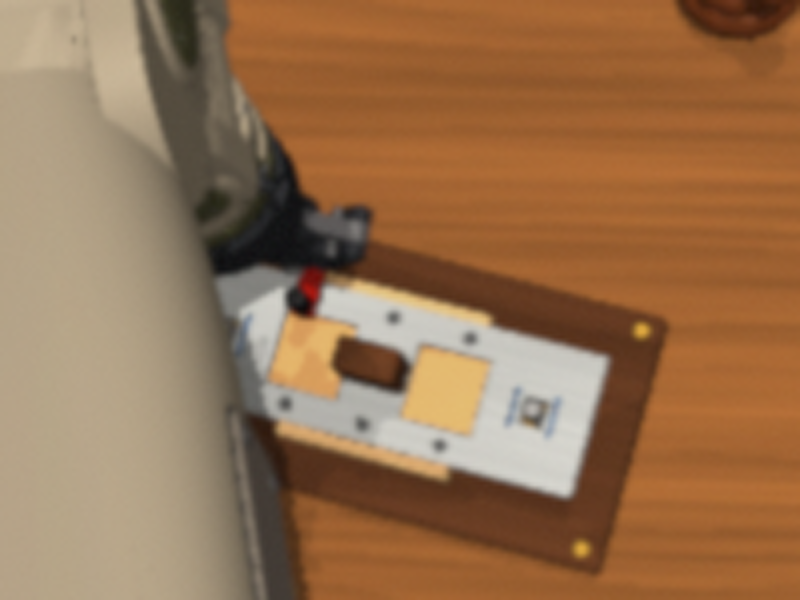

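The arm lies across the template's edge. I'll move clear so I can measure its angle.

```bash
python3 -c "
from h import *
go(.27,.50,.24)"
```

```text
t 17.77 pos [0.5126 0.2115 0.1655] yang -97.22 F [ 0.4  -0.49 -0.58] T [-0.02 -0.04  0.04] w 0.0213 tilt [-0.0044  0.0011]
 shift [-0.2773 -0.2558 -0.0731] n 6.1 turn 0.0000
```

```bash
python3 -m handwheel '[[[-0.02,-0.02,-0.03],0],[[-0.06,-0.055,-0.05],0],[[-0.1,-0.092,-0.07],0],[[-0.145,-0.133,-0.073],0],[[-0.19,-0.174,-0.073],0],[[-0.235,-0.215,-0.073],0],[[-0.277,-0.256,-0.073],0],[[-0.277,-0.256,-0.073],0]]'; python3 -c "
from h import *
go(.27,.50,.24)
for n,b in (('top',(210,330,150,310)),('scene',(165,250,280,390))):
    d=viewer.snapshot(n);im=d['image'][:,:,::-1]
    c=im[b[0]:b[1],b[2]:b[3]]
    cv2.imwrite(f'pics/{n}15.png',cv2.resize(c,None,fx=5,fy=5,interpolation=cv2.INTER_CUBIC))
    cv2.imwrite(f'pics/{n}15f.png',im)
"
```

```text
time_s: 18.77
tool_pos: [0.267, 0.5022, 0.2382]
orientation: [0.998, -0.06, -0.003, 0.0]
wrist_force: [0.7, 1.3, 0.4]
gripper_width: 0.0213
t 18.77 pos [0.267  0.5022 0.2382] yang -96.87 F [0.7  1.3  0.38] T [-0.02 -0.01 -0.02] w 0.0213 tilt [-0.0064 -0.0005]
 shift [ 0.0032  0.0018 -0.0018] n 0.1 turn 0.0000
```

View pics/scene15.png

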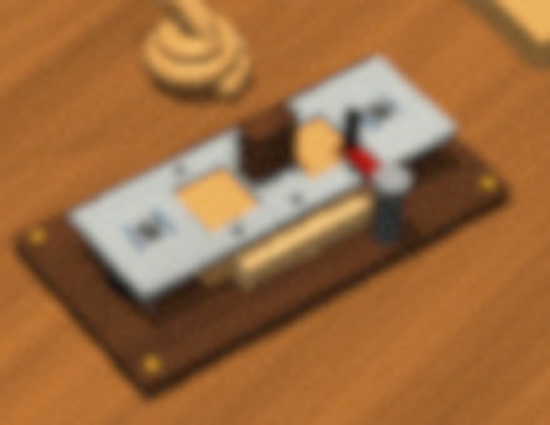

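View pics/top15.png

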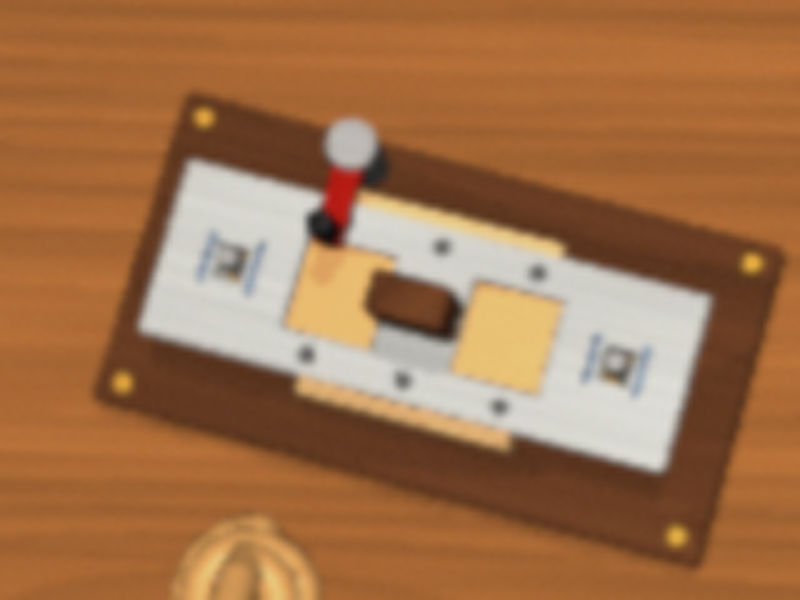

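Both pins now show through both slots, and the red arm runs parallel to the jig's short edge. I'll measure its angle.

```bash
python3 - <<'E'
from h import *
d=viewer.snapshot("top")
f=lambda x,y:(150+(x+.5)/5-.5,210+(y+.5)/5-.5)
K=plane(d,[f(322,221)],.096)[0][:2]
H=plane(d,[f(351,143)],.068)[0][:2]
im=d["image"].astype(int);m=(im[...,0]>110)&(im[...,1]<60)&(im[...,2]<60)
m[:235]=0;m[265:]=0;m[:,:205]=0;m[:,230:]=0
ys,xs=np.nonzero(m);P=plane(d,np.c_[xs,ys],.068)[:,:2]
vx,vy,_,_=cv2.fitLine(P.astype(np.float32),cv2.DIST_L2,0,.01,.01).ravel()
print(len(P),"red fit angle",(np.degrees(np.arctan2(vy,vx)))%180)
# board corners yaw via screws
S=plane(d,[f(204,118),f(752,263),f(676,537),f(122,383)],.018)[:,:2]
yw=[np.degrees(np.arctan2(*(S[i]-S[j])[::-1])) for i,j in ((0,1),(3,2))];sx=[np.degrees(np.arctan2(*(S[i]-S[j])[::-1]))%360 for i,j in ((3,0),(2,1))]
print("jig y dir",yw,"-x dir",sx)
e=K-H;print(K,H,np.hypot(*e),np.degrees(np.arctan2(e[1],e[0]))%360)
c=S.mean(0);j=np.radians(np.mean(yw)-90);A=c+np.array([.062*np.cos(j)-.05*np.sin(j),.062*np.sin(j)+.05*np.cos(j)])
e=K-A;print("axis",A,"keeper",np.degrees(np.arctan2(e[1],e[0]))%360-np.mean(yw),np.hypot(*e))
# template corners, top surface z .054
T=plane(d,[f(187,158),f(711,294),f(665,473),f(138,332)],.054)[:,:2]
print("templ",T.mean(0),[np.hypot(*(T[i]-T[i-1])) for i in range(4)],"jigc",c)
E
```

```text
58 red fit angle 0.20787497
jig y dir [np.float64(76.60047185827133), np.float64(76.45777275092257)] -x dir [np.float64(166.47275514466745), np.float64(166.4982807867104)]
[0.50530711 0.20883279] [0.54572763 0.20328375] 0.04079963133406149 172.1831501014833
axis [0.54464765 0.20300524] keeper 95.04487472106128 0.03976981188951368
templ [0.47217173 0.1694593 ] [np.float64(0.08154142134227046), np.float64(0.24548440448553502), np.float64(0.08177538309335725), np.float64(0.24503537678918302)] jigc [0.47270581 0.16882378]
```

```bash
python3 - <<'E'
from h import *
a=cv2.imread("pics/top0.png").astype(int);b=cv2.imread("pics/top15f.png").astype(int)
for n,(x0,y0,x1,y1) in dict(pale=(180,308,220,350),red=(400,192,440,225),brown=(303,152,347,194),gouge=(510,215,545,305),spare=(88,238,140,310),cup=(152,140,198,190),jigboard=(165,225,185,300)).items():
    print(n,abs(a-b)[y0:y1,x0:x1].mean().round(1))
print(readout.state()["wrist_force"])
E
```

```text
pale 0.7
red 0.8
brown 0.8
gouge 0.7
spare 0.6
cup 0.7
jigboard 10.9
[ 0.23507101 -0.68989617  0.10850962]
```

The bystanders are unmoved. The difference in the board region is the template, which now covers part of it. I'll hand the job in.

```bash
python3 -c "
from rig import r
print(r.close_job())"
```

```text
the job is handed in; nothing more can be done
None
```

The template is hung on both pins and lies flat on the blank. The red keeper is turned across its edge, and the arm is clear. I handed it in at about 19 s on the robot's clock.

- **Hanging:** I gripped the template by its handle and corrected about 1 mm after seeing a pin through its slot. It then went down with no resistance until it met the blank under about 5 N. Tool height there was 62.7 mm, against 62.6 mm expected when fully home. The last top view shows a pin in each slot.
- **Keeper:** I pushed the knob round with the fingers loosely around it until about 5 N of resistance, which I took to be the stop at 1.6 rad. From above, the arm looks parallel to the jig's short edge.
- **Bystanders:** The snakes, gouge, spare blank and cup are unchanged between the first and last top pictures.

**Checks that disagreed:**
- The keeper angle measured from the knob came out at 95°, but the stop is at 91.7°. I put this down to 1–2 mm of camera error.
- A second angle fit, on the red pixels, picked up too little of the arm, so I ignored it.
- The two cameras differed by about 3.5 mm on the pins' position. The view through the slot and the free descent settled that.

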